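# Zero the gauge, set a telescopic leg to its mark and lock it in hand

### The job

With the leg still home, press the recessed yellow zero button fully down with the green stylus, then put the stylus back upright in its blue stand. Draw the leg out by its white bar until the red pointer stands over the middle of the yellow mark and, holding it there all the while, slide your fingers along the bar to push the orange cam lever from open to fully shut. Finish while still holding the white bar with the pointer at the mark: do not let go, and leave the glass jar, the spirit lamp and the marker pen alone.

Things in the scene. Friction and masses are not known exactly. Their poses are not given: they have to be found in the camera images.
- rig: Red plastic tray, 280 x 380 mm with a 16 mm rim, fixed to the black bench, carrying a grey cradle with a telescopic aluminium leg. Origin: centre of the tray's underside, on the bench. +y: the way the leg slides out; +z up; the robot's side is -x. The grey readout box (70 x 96 mm, top 55 mm above the bench) is centred at x=-70, y=-105 mm.
- tube_mouth (a point): Where the leg comes out of the black collar (40 mm across), on the leg's axis, 55 mm above the bench, at x=0, y=4 mm of the rig. The outer tube, 28 mm across, runs back from here along the rig's -y for 170 mm. A white ruler, top 62 mm above the bench, lies on the far side of the leg at x=30 to 54 mm of the rig.
- button_mouth (a point): Centre of the mouth of the round well, 17 mm across, in the top of the grey readout box (55 mm above the bench). The yellow zero button, 13 mm across, lies in it with its top 5 mm below the mouth.
- zero_button (a joint): Travel of the recessed yellow zero button: 0 = up, 0.004 m = fully down. Springy: 1.5 N starts it, 3.9 N takes it fully down; it comes back up by itself.
- leg_slide (a joint): How far the inner leg is drawn out of the tube along the rig's +y: 0 = home, 0.095 m = end. A spring always draws it home (3.2 N at 0, plus 40 N/m), even with the lever shut, because the clamp is not yet tensioned: it must be held by hand.
- leg: The leg with the white grip bar across its end, along the rig's x. Origin at bench level under the leg's axis, at the bar's y (30 mm on the rig when home); axes as the rig's. 14 mm wide (y), 20 mm tall (95 to 115 mm above the bench), x=-125 to +20 mm, on a 16 x 12 mm post at x=0. Slippery: fingers gripping it with 20 to 30 N hold it along y, yet slide along its length with a drag of 10 to 15 N.
- bar_grip (a point): Place to take hold of the bar: on its centreline, 20 mm from its robot-side end (x=-105 mm of the leg), at mid-height of the bar, 105 mm above the bench. Below the bar there is free room down to the tray, except for the leg and the orange lever.
- pointer (a point): Lower edge of the red pointer tab on the leg, just over the ruler, at the same y (rig) as the middle of the bar.
- mark (a point): Middle of the yellow length mark, a clip fixed on the white ruler as an 8 mm wide stripe across it; axes as the rig's. The leg is at the mark when the pointer has the same y (rig) as this point. The mark lies 35 to 70 mm beyond the leg's home place.
- cam_lever (a joint): Angle of the orange cam lever about its upright pin: 0 = shut (parallel to the leg, against its stop), up to 0.5 rad = open, swung out to the robot's side (tip towards the rig's -x). Starts at 0.30 to 0.42. It stays where it is left; about 0.1 N m turns it.
- lever_pivot (a point): Pin of the orange lever, on the collar at x=-18, y=-10 mm of the rig, 92 mm above the bench (the lever's top). The lever is 12 mm wide, 12 mm tall (80 to 92 mm above the bench), 160 mm long, and passes 3 mm under the white bar: fingertips reaching 15 to 26 mm below the bar's middle meet it when slid along the bar. Shut, its robot-side face is at x=-24 mm of the rig.
- lever_tip (a point): Top of the free end of the orange lever, 155 mm from the pin.
- stylus_stand: Blue block 60 x 60 x 55 mm fixed to the bench, with an upright hole 15 mm across right through it. Origin: centre of its underside.
- stand_mouth (a point): Centre of the hole's mouth on the stand's top, 55 mm above the bench.
- stylus: Stylus standing upright in the stand: a steel pin 8 mm across and 46 mm long at the bottom, a black collar 24 mm across and 5 mm thick that rests on the stand's top, and above it a round green handle 18 mm across and 60 mm long; 111 mm overall, about 45 g. Origin at the pin's lower end, z up along it.
- stylus_tip (a point): Lower end of the steel pin (the stylus' origin). In the stand it is 46 mm below the stand's top.
- sample_jar: Bystander: small glass jar with white lid, 52 mm across, 55 mm tall. Origin at its underside. To be left alone.
- spirit_lamp: Bystander: round glass spirit lamp with a steel snuffer cap, unlit, 80 mm across, 92 mm tall. Origin at its underside. To be left alone.
- marker: Bystander: white marker pen with black cap, 133 mm long, lying. Origin at its underside. To be left alone.
Mind the look-alikes: they are no part of the job. Of the things that look like the stylus, the smaller one is meant.

How it is judged:
On the way, in this order (a step that is already met when the one before it is completed fails the run):
1. the zero button is pressed down with the stylus while the leg is home (value of joint zero_button above 0.003 m and contact force between stylus and rig above 1 N and value of joint leg_slide below 0.006 m), for 0.05 s.
2. the stylus stands in its stand again, let go (horizontal distance between stylus_tip and stand_mouth below 0.008 m and z of stylus_tip in the frame of stand_mouth below -0.04 m and angle between stylus's own z axis and vertical below 0.12 rad and contact force between the fingers and stylus below 0.1 N), for 0.2 s.
3. the leg is held at the mark, the lever still open (y of pointer in the frame of mark between -0.004 and 0.004 m and value of joint cam_lever above 0.2 rad and contact force between the fingers and leg above 1.5 N), for 0.2 s.
4. the lever is shut while the leg is held at the mark (y of pointer in the frame of mark between -0.004 and 0.004 m and value of joint cam_lever below 0.06 rad and contact force between the fingers and leg above 1.5 N), for 0.2 s.
At the end, for the whole second after the job is handed in: The robot is still holding the white bar (finger force above 1.5 N) with the red pointer within 4 mm of the middle of the yellow mark, the orange lever is within 0.06 rad of shut, and the stylus stands in its stand, upright and not touched (all of step 2 and all of step 4); the arm keeps its last pose, push and grip.
It fails at once if the lever is shut while the leg is off the mark (value of joint cam_lever below 0.1 rad and (y of pointer in the frame of mark above 0.008 m or y of pointer in the frame of mark below -0.008 m)).
It fails at once if the jar, the lamp or the marker is pushed more than 30 mm from its place (distance of any of sample_jar, spirit_lamp, marker from where it was at the start of the episode above 0.03 m).
It also fails if it takes over 64 s, if anything falls off the work surface, if the arm or the gripper's body presses on something with over 40 N, if the wrist force passes 120 N, or if a joint passes its speed limit or range.

### The arm

A 6-joint arm with a two-finger parallel gripper is mounted at the origin on the work surface. World frame = base frame: x ahead of the robot, y to its left, z up, the work surface at z = 0. Lengths are in m, angles in rad, forces in N, time in s.
With the tool pointing down it reaches from about 0.375 to 0.925 m from the base axis. Payload 5.7 kg.
Tool frame: the origin (TCP) lies at the very end of the fingers, on their centre line; the grasp point (between the pads) lies manip.tcp_to_grasp behind it (manip.tcp_to_grasp is the distance from the TCP to the grasp point, in m); y points along the fingers, x is the direction in which the jaws open and shut, and the axes are right-handed (so a half turn about y gives the same grasp; the last joint's range is limited). The gripper opens to 85 mm and grips with 20 to 120 N. Pads are 22 mm wide; open, the fingers measure 114 mm over their backs; the gripper's body (76 mm by 85 mm) begins 54 mm behind the grasp point. The pads swing forward as they close: fully open they stand 13 mm farther back than shut.
Start: joints at [-1.431, 0.359, 1.51, -0, 1.272, -0.115], TCP at [0.151, -0.581, 0.231] pointing down, gripper open.
Joint ranges: [-2.97, 2.97], [-1.01, 2.36], [0.21, 2.38], [-0.96, 4.11], [0.2, 2.71], [-2.98, 2.98]. Speed limits (rad/s): [2.39, 2.39, 3.14, 3.14, 3.14, 3.14].

### API

Orientations are given as a unit quaternion [w, x, y, z].
In Python, from cell import manip gives the robot as it stands.
- The arm moves only by the shell command python3 -m inch 'ROWS'. ROWS is JSON, a list of rows, each an object of numbers: "rx", "ry", "rz": the turn, a rotation vector about the tool's x, y, z in degrees; "dx", "dy", "dz": the shift along the tool's x, y, z in cm; "gripper": the opening, from -1 (shut) to 1 (fully open). A call has 1 to 12 rows; each row shifts and turns the pose as measured when the row begins, along the tool's axes as they then stand; what a row does not reach is not made up. A row lasts 1/12 s, in which the tool goes at most 41.7 mm and 7.16 degrees, less where a joint would pass 70% of its speed; a pose out of reach is approached as far as the arm can. A call is refused whole if a number of a shift passes 4.17 or a number of a turn 7.16, either way. A call with a gripper value outside its range is refused whole. The fingers move at their own pace and stop on an object; the grip force is fixed at half the most. Time passes only in rows, so rows that do not move let the fingers close. It gives the time, the measured TCP pose, the force and the opening at its end, in the units of the state.
- manip.get_obs(): the state, without advancing time (a new reading comes with each control period).
- manip.capture(name): name is "scene" or "top"; returns (picture, depth): 400x640x3 uint8, red, green, blue; 400x640 float32, m along the optical axis (not along the pixel's ray), 0 where there is no reading.
- manip.camera_params(name): a dict with "fx", "fy", "cx", "cy" (pixels), "R" (3x3) and "t" (3): a world point X has camera coordinates R X + t. Camera axes: x right, y down, z forward; pixel columns grow to the right and rows downward; lengths in m; the calibration is good to about 2 mm. A picture is of the moment at which its call begins. camera_params takes no time and is no camera call.
- manip.finish_job(): hands the job in, once; it reports no verdict.
The state is a dict: "time_s": time; "joint_pos": joint angles; "joint_velocities": joint speeds; "effort": joint torques, N m; "position": TCP position; "tcp_rot": TCP orientation; "contact_force": force on the tool from outside, world axes, zero at the start; "moment": the same for the moment, N m; "finger_gap": finger opening in m.
Only numpy, scipy, OpenCV 4.12 (cv2) and the standard library are available. Lean on these libraries where they do the work, as an engineer would, in place of code of your own. Each camera call takes 0.05 s, during which the arm holds its last target. There are 200 camera calls.

## Working session

There is one attempt and no reset: what is moved stays moved. The work goes in short steps, Python scripts to look and compute and a shell command to move; the robot and the scene stay as the last step left them, time stands still between calls to the robot, and variables do not carry over. Pictures are saved under pics/ and viewed, about 8 in all and at most 12, crops included, and the job is handed in when it is done.

```bash
mkdir -p pics; ls
python3 - <<'E'
from cell import manip
import cv2,numpy as np
o=manip.get_obs();print(o['time_s'],o['position'],o['tcp_rot'],o['finger_gap'],manip.tcp_to_grasp)
for n in('top','scene'):
    p,d=manip.capture(n);np.savez(f'pics/{n}0.npz',p=p,d=d)
    cv2.imwrite(f'pics/{n}0.png',p[:,:,::-1]);print(n,manip.camera_params(n))
E
```

```text
pics
0.0 [ 0.15111132 -0.57991014  0.2304169 ] [ 0.55995852 -0.5589848   0.43292275 -0.43192631] 0.0854042004267569 0.0187
top {'fx': 408.0451506216146, 'fy': 408.0451506216146, 'cx': 322.8367528054946, 'cy': 201.35881205208977, 'R': array([[-2.08120122e-03, -9.99976121e-01,  6.58982396e-03],
       [-9.85909304e-01,  9.49565481e-04, -1.67278041e-01],
       [ 1.67267789e-01, -6.84510802e-03, -9.85887738e-01]]), 't': array([0.02812333, 0.56655683, 1.08888097])}
scene {'fx': 432.32349479022974, 'fy': 432.32349479022974, 'cx': 324.83977300199416, 'cy': 202.58130716664516, 'R': array([[-0.04524542,  0.9987298 ,  0.02217285],
       [ 0.63765635,  0.04595919, -0.76894872],
       [-0.76899105, -0.02065275, -0.63892584]]), 't': array([-0.01266736, -0.26953188,  1.65189287])}
```

View pics/top0.png

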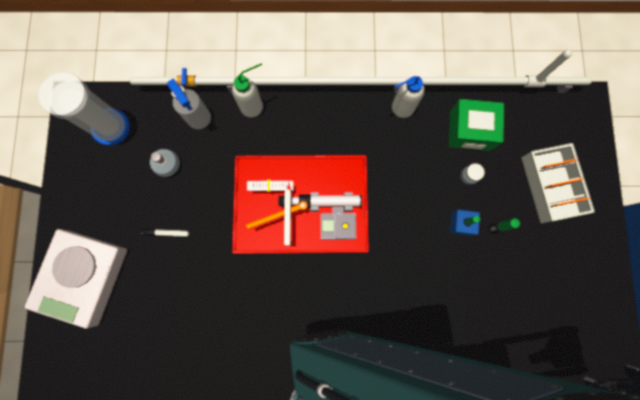

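View pics/scene0.png

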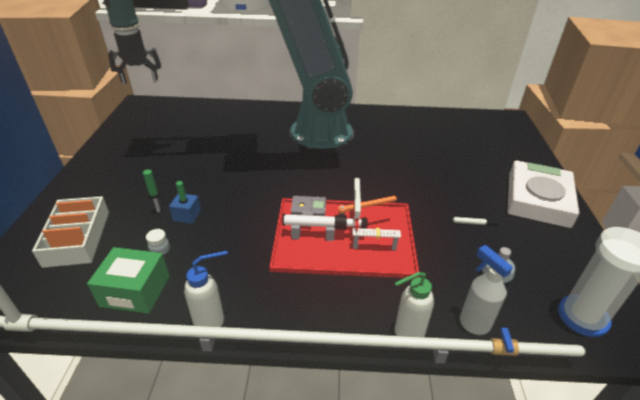

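Top view: the rig is at (300,204), with the leg sliding left (+y), the lever tip at (248,227), the mark at (268,185) and the button at (345,226). There are two stylus look-alikes: (472,220) in the blue stand (467,222), which is smaller, and a bigger one at (512,225) outside the stand. The one in the stand fits. I'll confirm this in enlarged crops.

```bash
cat > h.py <<'E'
import numpy as np,cv2
from cell import manip
from scipy.spatial.transform import Rotation as Ro
def ray(n,u,v,z):
    "world point on pixel ray at height z"
    c=manip.camera_params(n);R=c['R'];o=-R.T@c['t']
    d=R.T@np.array([(u-c['cx'])/c['fx'],(v-c['cy'])/c['fy'],1]);return o+d*(z-o[2])/d[2]
def crop(p,u0,v0,u1,v1,k): return cv2.resize(p[v0:v1,u0:u1,::-1],None,fx=k,fy=k,interpolation=cv2.INTER_CUBIC)
def proj(n,X):
    c=manip.camera_params(n);q=c['R']@np.array(X)+c['t'];return c['fx']*q[0]/q[2]+c['cx'],c['fy']*q[1]/q[2]+c['cy']
E
python3 - <<'E'
from h import *
t=np.load('pics/top0.npz')['p'];s=np.load('pics/scene0.npz')['p']
a=crop(t,228,150,374,258,5)
cv2.imwrite('pics/c1.png',a)
b=np.vstack([crop(t,445,200,535,240,8),crop(s,130,160,220,230,8)[:280]])
b=np.vstack([crop(t,445,200,535,242,7),crop(s,135,162,225,230,7)[:,:]])[:600]
# red tray extents
for n,p in(('top',t),('scene',s)):
    h=cv2.cvtColor(p,cv2.COLOR_RGB2HSV);m=((h[...,0]<6)|(h[...,0]>174))&(h[...,1]>200)&(h[...,2]>110)
    m=cv2.morphologyEx(m.astype(np.uint8),cv2.MORPH_OPEN,np.ones((5,5)))
    c=max(cv2.findContours(m,0,2)[0],key=cv2.contourArea);q=cv2.approxPolyDP(cv2.convexHull(c),4,True)[:,0];print(n,q.tolist())
    for u,v in q:print(ray(n,u,v,.016))
cv2.imwrite('pics/c2.png',b)
E
```

```text
top [[366, 156], [367, 252], [233, 252], [236, 156]]
[ 0.70623232 -0.09932503  0.016     ]
[ 0.42767478 -0.09662137  0.016     ]
[0.428346   0.27895717 0.016     ]
[0.70630627 0.27986944 0.016     ]Traceback (most recent call last):
  File "<stdin>", line 11, in <module>
ValueError: max() iterable argument is empty
```

View pics/c1.png

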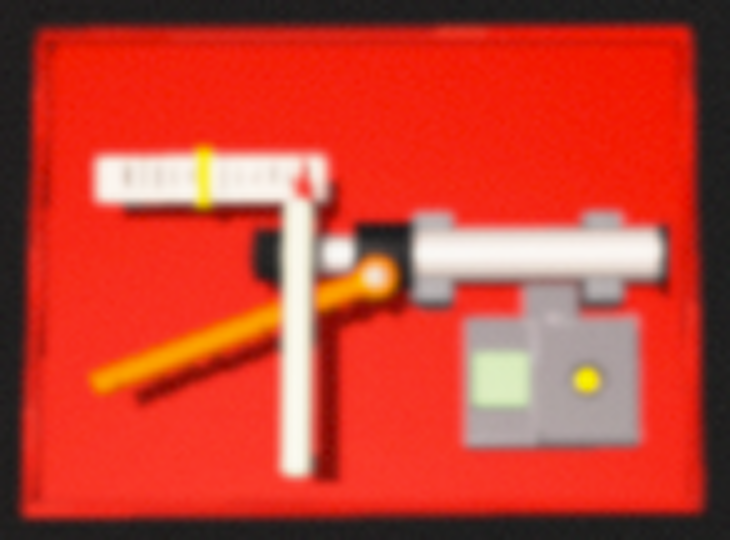

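The rig crop (5x, offset 228,150) shows the button at (587,380), the mark at (204,178), the pointer at (305,182), the bar's near end at (297,475), the pin at (375,276), the lever end at (95,383), and tray corners (36,27), (690,27), (705,515), (20,517).

Run:
```python
from h import *
t=np.load('pics/top0.npz')['p'];s=np.load('pics/scene0.npz')['p']
cv2.imwrite('pics/c2.png',np.vstack([crop(t,445,200,535,242,7),crop(s,135,162,225,205,7)])[:600])
cv2.imwrite('pics/c3.png',crop(s,265,172,423,280,5))
for n,x,y,z in[('button',587,380,.05),('mark',204,178,.064),('ptr',305,182,.064),('barend',297,475,.115),('barmid',298,340,.115),('bartop',298,205,.115),('pivot',375,276,.092),('levend',95,383,.092),('tubeback',662,253,.069),('tubefront',415,253,.069),('TL',36,27,.016),('TR',690,27,.016),('BR',705,515,.016),('BL',20,517,.016)]:
    print(n,ray('top',(x+.5)/5-.5+228,(y+.5)/5-.5+150,z).round(4))
```

```text
button [ 0.4985 -0.0336  0.05  ]
mark [0.6092 0.1776 0.064 ]
ptr [0.6069 0.1218 0.064 ]
barend [0.4425 0.1201 0.115 ]
barmid [0.5124 0.1204 0.115 ]
bartop [0.5839 0.1213 0.115 ]
pivot [0.5498 0.0816 0.092 ]
levend [0.4926 0.2293 0.092 ]
tubeback [ 0.5661 -0.0742  0.069 ]
tubefront [0.5662 0.0608 0.069 ]
TL [0.7093 0.2835 0.016 ]
TR [ 0.7093 -0.0982  0.016 ]
BR [ 0.426  -0.1011  0.016 ]
BL [0.4256 0.2828 0.016 ]
```

View pics/c2.png

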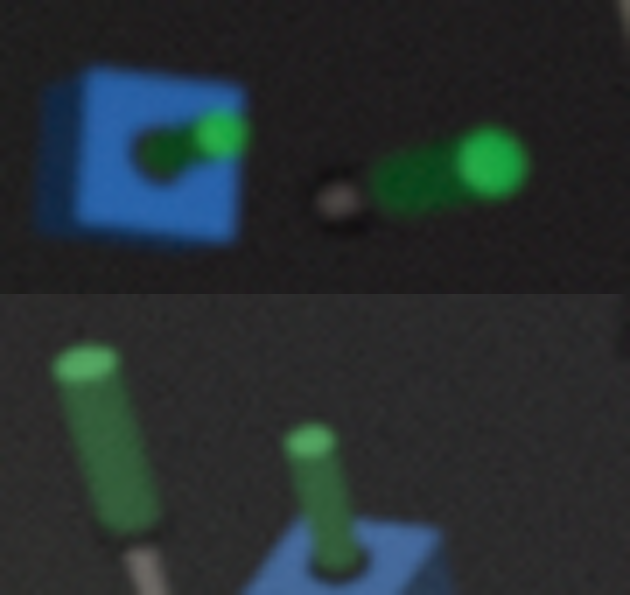

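View pics/c3.png

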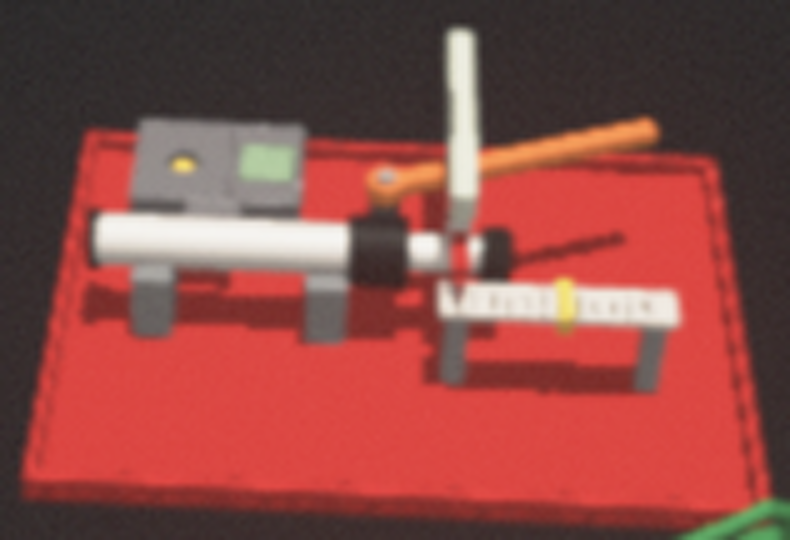

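The crops confirm it: the smaller stylus stands in the blue stand (stand top centre about (161,155) in the crop, handle top (222,134)). The bigger one at (490,162) stands outside the stand.

Run:
```python
from h import *
T=lambda x,y,k,u,v,z,n:print(ray(n,(x+.5)/k-.5+u,(y+.5)/k-.5+v,z).round(4))
print('stand');T(161,155,7,445,200,.055,'top')
print('handle top');T(222,134,7,445,200,.12,'top');T(310,147,7,135,162,.12,'scene')
print('collar scene');T(338,276,7,135,162,.060,'scene')
print('big top, base');T(490,162,7,445,200,.15,'top');T(340,200,7,445,200,.0,'top')
print('scene button ptr mark mark-top');
for x,y,z in[(183,164,.05),(458,303,.063),(566,303,.063),(566,288,.063),(461,31,.115),(385,178,.092)]:T(x,y,5,265,172,z,'scene')
o=manip.get_obs();q=o['tcp_rot'];M=Ro.from_quat(np.roll(q,-1)).as_matrix();print(M.round(3),o['position'])
```

```text
stand
[ 0.5082 -0.3706  0.055 ]
handle top
[ 0.5083 -0.3701  0.12  ]
[ 0.5075 -0.3702  0.12  ]
collar scene
[ 0.5146 -0.3683  0.06  ]
big top, base
[ 0.4943 -0.4544  0.15  ]
[ 0.496  -0.4633  0.    ]
scene button ptr mark mark-top
[ 0.4936 -0.034   0.05  ]
[0.6122 0.1217 0.063 ]
[0.6083 0.1787 0.063 ]
[0.5967 0.1793 0.063 ]
[0.4415 0.1217 0.115 ]
[0.5474 0.0809 0.092 ]
[[ 0.252 -0.     0.968]
 [-0.968  0.002  0.252]
 [-0.002 -1.     0.   ]] [ 0.15113605 -0.57999487  0.23052265]
```

Stylus at (0.508, -0.370), button at (0.498, -0.034), mark about 56 mm beyond the pointer. Moving now: turn so the jaws lie along y, then go above the stylus.

```bash
python3 -m inch '[{"ry":7.1},{"ry":7.1},{"ry":0.4},{"dx":-2.1,"dz":3.55},{"dx":-2.1,"dz":3.55},{"dx":-2.1,"dz":3.55},{"dx":-2.1,"dz":3.55},{"dx":-2.1,"dz":3.55},{"dx":-2.1,"dz":3.55},{"dx":-2.1,"dz":3.55},{"dx":-2.1,"dz":3.55}]'
cat >> h.py <<'E'
def st():
    o=manip.get_obs();M=Ro.from_quat(np.roll(o['tcp_rot'],-1));print(round(o['time_s'],2),o['position'].round(4),M.as_matrix()[:,:2].T.round(3).tolist(),np.round(o['contact_force'],1),round(o['finger_gap'],4));return o
E
python3 -c "from h import *;st()"
```

```text
0.1 [ 0.1511 -0.58    0.2305] [[0.252, -0.968, -0.002], [-0.0, 0.002, -1.0]] [-0.1 -0.3 -1. ] 0.0856validation failed for argument at $[0]...
```

```bash
python3 -m inch '[{"dx":0,"dy":0,"dz":0,"rx":0,"ry":7.1,"rz":0,"gripper":1}]'; python3 -m inch --help | head -20; python3 -c "from h import *;st()"
```

```text
time_s: 0.18
position: [0.1511, -0.5797, 0.2301]
tcp_rot: [0.532, -0.531, 0.467, -0.465]
contact_force: [-0.2, -0.3, 0.7]
finger_gap: 0.0854
0.18 [ 0.1511 -0.5797  0.2301] [[0.131, -0.991, -0.003], [-0.0, 0.003, -1.0]] [-0.2 -0.3  0.7] 0.0854invalid input: not JSON, or not a number
```

All keys are needed.

```bash
python3 -m inch '[{"dx":0,"dy":0,"dz":0,"rx":0,"ry":7.1,"rz":0,"gripper":1},{"dx":0,"dy":0,"dz":0,"rx":0,"ry":0.4,"rz":0,"gripper":1},{"dx":-2.1,"dy":0,"dz":3.55,"rx":0,"ry":0,"rz":0,"gripper":1},{"dx":-2.1,"dy":0,"dz":3.55,"rx":0,"ry":0,"rz":0,"gripper":1},{"dx":-2.1,"dy":0,"dz":3.55,"rx":0,"ry":0,"rz":0,"gripper":1},{"dx":-2.1,"dy":0,"dz":3.55,"rx":0,"ry":0,"rz":0,"gripper":1},{"dx":-2.1,"dy":0,"dz":3.55,"rx":0,"ry":0,"rz":0,"gripper":1},{"dx":-2.1,"dy":0,"dz":3.55,"rx":0,"ry":0,"rz":0,"gripper":1},{"dx":-2.1,"dy":0,"dz":3.55,"rx":0,"ry":0,"rz":0,"gripper":1},{"dx":-2.1,"dy":0,"dz":3.55,"rx":0,"ry":0,"rz":0,"gripper":1}]'; python3 -c "from h import *;st()"
```

```text
time_s: 1.02
position: [0.4336, -0.4126, 0.2263]
tcp_rot: [-0.501, 0.501, -0.501, 0.497]
contact_force: [0.3, -0.9, 0.4]
finger_gap: 0.085
1.02 [ 0.4336 -0.4126  0.2263] [[0.004, -1.0, -0.004], [-0.005, 0.004, -1.0]] [ 0.3 -0.9  0.4] 0.085
```

```bash
python3 -m inch '[{"dx":-2.1,"dy":0,"dz":3.6,"rx":0,"ry":0,"rz":0,"gripper":0.4},{"dx":-2.1,"dy":0,"dz":3.6,"rx":0,"ry":0,"rz":0,"gripper":0.4},{"dx":0,"dy":0,"dz":0,"rx":0,"ry":0,"rz":0,"gripper":0.4},{"dx":0,"dy":0,"dz":0,"rx":0,"ry":0,"rz":0,"gripper":0.4}]'; python3 -c "from h import *;st()"
```

```text
time_s: 1.35
position: [0.5118, -0.3635, 0.225]
tcp_rot: [0.508, -0.506, 0.496, -0.491]
contact_force: [-0.4, -0.0, -0.2]
finger_gap: 0.0598
1.35 [ 0.5118 -0.3635  0.225 ] [[0.027, -1.0, -0.007], [-0.003, 0.007, -1.0]] [-0.4 -0.  -0.2] 0.0598
```

```bash
python3 -m inch '[{"dx":0.65,"dy":0,"dz":-0.4,"rx":0,"ry":1.5,"rz":-0.4,"gripper":0.4},{"dx":0,"dy":0,"dz":0,"rx":0,"ry":0,"rz":0,"gripper":0.4},{"dx":0,"dy":3,"dz":0,"rx":0,"ry":0,"rz":0,"gripper":0.4},{"dx":0,"dy":3,"dz":0,"rx":0,"ry":0,"rz":0,"gripper":0.4}]'; python3 -c "from h import *;st()"
```

```text
time_s: 1.68
position: [0.5089, -0.3758, 0.17]
tcp_rot: [-0.499, 0.502, -0.496, 0.503]
contact_force: [-0.0, 0.3, -0.9]
finger_gap: 0.0597
1.68 [ 0.5089 -0.3758  0.17  ] [[0.002, -1.0, 0.01], [0.005, -0.01, -1.0]] [-0.   0.3 -0.9] 0.0597
```

```bash
python3 -m inch '[{"dx":-0.4,"dy":0,"dz":0,"rx":0,"ry":0,"rz":0.3,"gripper":0.4},{"dx":0,"dy":0,"dz":0,"rx":0,"ry":0,"rz":0,"gripper":0.4},{"dx":0,"dy":0,"dz":0,"rx":0,"ry":0,"rz":0,"gripper":0.4}]'; python3 -c "from h import *;st()"
```

```text
time_s: 1.93
position: [0.5022, -0.3719, 0.1654]
tcp_rot: [0.499, -0.5, 0.502, -0.499]
contact_force: [0.2, -0.6, 0.5]
finger_gap: 0.0598
1.93 [ 0.5022 -0.3719  0.1654] [[-0.002, -1.0, -0.002], [-0.003, 0.002, -1.0]] [ 0.2 -0.6  0.5] 0.0598
```

```bash
python3 -m inch '[{"dx":-0.2,"dy":1.5,"dz":0.6,"rx":0,"ry":0,"rz":0,"gripper":0.4},{"dx":0,"dy":1.5,"dz":0,"rx":0,"ry":0,"rz":0,"gripper":0.4},{"dx":0,"dy":1.5,"dz":0,"rx":0,"ry":0,"rz":0,"gripper":0.4},{"dx":0,"dy":1.5,"dz":0,"rx":0,"ry":0,"rz":0,"gripper":0.4},{"dx":0,"dy":0.8,"dz":0,"rx":0,"ry":0,"rz":0,"gripper":0.4},{"dx":0,"dy":0,"dz":0,"rx":0,"ry":0,"rz":0,"gripper":0.4}]'; python3 -c "from h import *;st()"
```

```text
time_s: 2.43
position: [0.5111, -0.378, 0.1069]
tcp_rot: [-0.498, 0.499, -0.497, 0.506]
contact_force: [0.2, -0.0, -0.1]
finger_gap: 0.0599
2.43 [ 0.5111 -0.378   0.1069] [[-0.006, -1.0, 0.01], [0.009, -0.01, -1.0]] [ 0.2 -0.  -0.1] 0.0599
```

```bash
for i in 1 2 3; do python3 -m inch '[{"dx":0,"dy":0,"dz":0,"rx":0,"ry":0,"rz":0,"gripper":0.4}]'>/dev/null; python3 -c "from h import *;st()"; done; python3 -m inch '[{"dx":-0.7,"dy":1.0,"dz":-0.3,"rx":0,"ry":-0.3,"rz":0.6,"gripper":0.4}]'>/dev/null; python3 -c "from h import *;st()"
```

```text
2.52 [ 0.5113 -0.3786  0.1079] [[-0.007, -1.0, 0.01], [0.009, -0.01, -1.0]] [ 0.5  0.2 -0.1] 0.0598
2.6 [ 0.5116 -0.3792  0.1091] [[-0.007, -1.0, 0.011], [0.01, -0.011, -1.0]] [ 0.5 -0.6  0.1] 0.0594
2.68 [ 0.5121 -0.3798  0.1104] [[-0.007, -1.0, 0.013], [0.012, -0.013, -1.0]] [-0.3 -0.1 -0.3] 0.06
2.77 [ 0.5115 -0.3752  0.1029] [[-0.002, -1.0, 0.007], [0.017, -0.007, -1.0]] [ 0.7 -0.5  0.4] 0.0597
```

```bash
python3 -m inch '[{"dx":-0.4,"dy":0.8,"dz":-0.2,"rx":-0.9,"ry":-0.1,"rz":0.4,"gripper":0.4},{"dx":-0.1,"dy":0.8,"dz":0,"rx":0,"ry":0,"rz":0.1,"gripper":0.4},{"dx":-0.1,"dy":0.6,"dz":0,"rx":0,"ry":0,"rz":0.1,"gripper":0.4}]'>/dev/null; python3 -c "from h import *;st()"
```

```text
3.02 [ 0.5087 -0.3674  0.0795] [[0.001, -1.0, -0.006], [-0.001, 0.006, -1.0]] [ 0.2 -0.3  0.2] 0.06
```

```bash
python3 -m inch '[{"dx":0.3,"dy":0,"dz":0,"rx":0,"ry":0,"rz":-0.3,"gripper":0.4}]'>/dev/null; python3 -c "from h import *;st()";  python3 -m inch '[{"dx":0,"dy":0.05,"dz":0,"rx":0,"ry":0,"rz":0,"gripper":-1},{"dx":0,"dy":0.05,"dz":0,"rx":0,"ry":0,"rz":0,"gripper":-1},{"dx":0,"dy":0.05,"dz":0,"rx":0,"ry":0,"rz":0,"gripper":-1}]'>/dev/null; python3 -c "from h import *;st()"
```

```text
3.1 [ 0.5078 -0.369   0.0774] [[0.001, -1.0, -0.003], [-0.003, 0.003, -1.0]] [ 0.8 -0.7 -0. ] 0.0596
3.35 [ 0.5074 -0.369   0.0745] [[0.001, -1.0, -0.004], [-0.005, 0.004, -1.0]] [ 0.2 -0.3  0.3] 0.0241
```

```bash
python3 -m inch '[{"dx":0,"dy":0,"dz":0,"rx":0,"ry":0,"rz":-0.2,"gripper":-1},{"dx":0,"dy":0,"dz":0,"rx":0,"ry":0,"rz":0,"gripper":-1},{"dx":0,"dy":0,"dz":0,"rx":0,"ry":0,"rz":0,"gripper":-1}]'>/dev/null; python3 -c "from h import *;st()"
```

```text
3.6 [ 0.5078 -0.3694  0.075 ] [[0.001, -1.0, 0.001], [-0.004, -0.001, -1.0]] [ 0.7  0.7 -0.4] 0.0169
```

```bash
python3 -m inch '[{"dx":0,"dy":-2,"dz":0,"rx":0,"ry":0,"rz":0,"gripper":-1},{"dx":0,"dy":-3,"dz":0,"rx":0,"ry":0,"rz":0,"gripper":-1},{"dx":0,"dy":-3,"dz":0,"rx":0,"ry":0,"rz":0,"gripper":-1},{"dx":0,"dy":-1,"dz":0,"rx":0,"ry":0,"rz":0,"gripper":-1}]'>/dev/null; python3 -c "from h import *;st()"
```

```text
3.93 [ 0.5065 -0.3681  0.1643] [[0.001, -1.0, -0.004], [-0.009, 0.004, -1.0]] [ 0.7 -0.8  0.1] 0.0167
```

```bash
python3 -m inch '[{"dx":-3.5,"dy":0,"dz":0,"rx":0,"ry":0,"rz":0,"gripper":-1},{"dx":-3.5,"dy":0,"dz":0,"rx":0,"ry":0,"rz":0,"gripper":-1},{"dx":-3.5,"dy":0,"dz":0,"rx":0,"ry":0,"rz":0,"gripper":-1},{"dx":-3.5,"dy":0,"dz":0,"rx":0,"ry":0,"rz":0,"gripper":-1},{"dx":-3.5,"dy":0,"dz":0,"rx":0,"ry":0,"rz":0,"gripper":-1},{"dx":-3.5,"dy":0,"dz":0,"rx":0,"ry":0,"rz":0,"gripper":-1}]'>/dev/null; python3 -c "from h import *;st()"
```

```text
4.43 [ 0.5104 -0.162   0.1678] [[-0.009, -1.0, 0.009], [0.004, -0.009, -1.0]] [ 0.5 -0.6 -1. ] 0.0168
```

```bash
python3 -m inch '[{"dx":-3.5,"dy":0,"dz":-0.4,"rx":0,"ry":-0.4,"rz":0.4,"gripper":-1},{"dx":-3.5,"dy":0,"dz":-0.4,"rx":0,"ry":0,"rz":0,"gripper":-1},{"dx":-3,"dy":0.5,"dz":-0.4,"rx":0,"ry":0,"rz":0,"gripper":-1},{"dx":-1.5,"dy":0.5,"dz":0,"rx":0,"ry":0,"rz":0,"gripper":-1},{"dx":0,"dy":0,"dz":0,"rx":0,"ry":0,"rz":0,"gripper":-1}]'>/dev/null; python3 -c "from h import *;st()"
```

```text
4.85 [ 0.4954 -0.0353  0.156 ] [[0.002, -1.0, -0.001], [0.004, 0.001, -1.0]] [ 0.5  0.3 -0.2] 0.0163
```

```bash
python3 -m inch '[{"dx":-0.1,"dy":1,"dz":0.25,"rx":0,"ry":0,"rz":0,"gripper":-1},{"dx":0,"dy":0.6,"dz":0,"rx":0,"ry":0,"rz":0,"gripper":-1},{"dx":0,"dy":0.1,"dz":0,"rx":0,"ry":0,"rz":0,"gripper":-1}]'>/dev/null
python3 - <<'E'
from h import *
st();p,d=manip.capture('scene');t,d=manip.capture('top')
cv2.imwrite('pics/c4.png',np.hstack([crop(p,275,160,335,230,7),crop(t,310,190,365,260,7)]))
for n,(u0,v0) in(('scene',(275,160)),('top',(310,190))):
    u,v=proj(n,[.498,-.034,.055]);print(n,(u-u0+.5)*7,(v-v0+.5)*7)
E
```

```text
5.1 [ 0.4985 -0.0346  0.1377] [[0.005, -1.0, 0.0], [0.005, -0.0, -1.0]] [-0.7  0.1 -0.2] 0.0166
scene 185.8368512287247 311.78219904134005
top 250.32210297311372 252.47500436529128
```

View pics/c4.png

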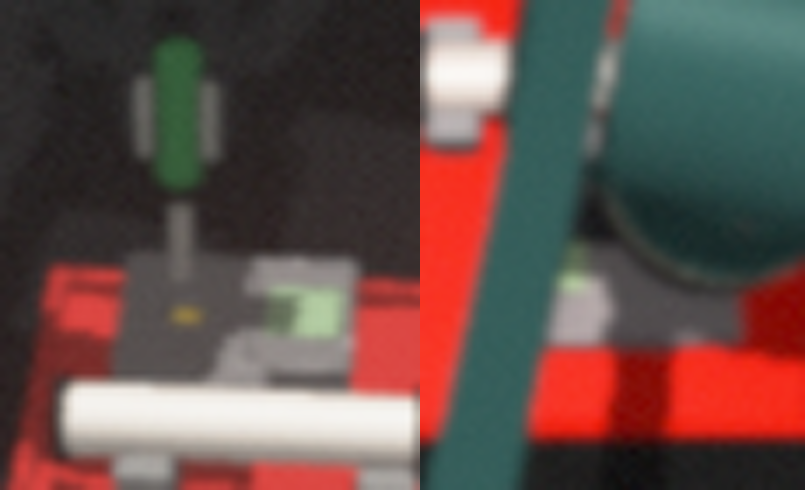

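The crop (scene half) shows the pin tip at (181,281) above the visible button at (186,315). The top view is blocked by the arm.

```bash
python3 - <<'E'
from h import *
print(ray('scene',275+181/7-.5,160+281/7-.5,.0717),ray('scene',275+186/7-.5,160+314/7-.5,.05))
E
python3 -m inch '[{"dx":-0.1,"dy":0.6,"dz":0,"rx":0,"ry":0,"rz":0,"gripper":-1}]'>/dev/null; python3 -c "from h import *;st()"
```

```text
[ 0.49868646 -0.03568227  0.0717    ] [ 0.49346099 -0.03439644  0.05      ]
5.28 [ 0.4999 -0.0351  0.1328] [[0.002, -1.0, 0.001], [0.007, -0.001, -1.0]] [ 0.7  0.2 -0.6] 0.0168
```

```bash
python3 -m inch '[{"dx":-0.1,"dy":0.5,"dz":-0.25,"rx":-0.3,"ry":0,"rz":0,"gripper":-1},{"dx":-0.05,"dy":0.3,"dz":0,"rx":0,"ry":0,"rz":0,"gripper":-1}]'>/dev/null; python3 -c "from h import *;st()"
```

```text
5.45 [ 0.4975 -0.0349  0.1238] [[0.0, -1.0, 0.001], [0.002, -0.001, -1.0]] [-0.3  0.3  0.2] 0.0167
```

```bash
python3 -m inch '[{"dx":-0.1,"dy":0.4,"dz":0,"rx":0,"ry":0,"rz":0,"gripper":-1},{"dx":0,"dy":0.4,"dz":0,"rx":0,"ry":0,"rz":0,"gripper":-1}]'>/dev/null; python3 -c "from h import *;st()"
```

```text
5.62 [ 0.4976 -0.0344  0.115 ] [[-0.001, -1.0, 0.001], [0.002, -0.001, -1.0]] [0.2 0.1 0.5] 0.0169
```

```bash
for i in 1 2; do python3 -m inch '[{"dx":0,"dy":0.3,"dz":0,"rx":0,"ry":0,"rz":0,"gripper":-1}]'>/dev/null; python3 -c "from h import *;st()"; done
```

```text
5.7 [ 0.4977 -0.0344  0.1116] [[-0.001, -1.0, 0.001], [0.002, -0.001, -1.0]] [-0.   0.2  3.9] 0.0165
5.78 [ 0.499  -0.0346  0.1102] [[-0.001, -1.0, 0.002], [0.004, -0.002, -1.0]] [-7.3  2.2 50.8] 0.0164
```

```bash
python3 -m inch '[{"dx":0,"dy":0,"dz":0,"rx":0,"ry":0,"rz":0,"gripper":-1}]'>/dev/null; python3 -c "from h import *;st()";python3 -m inch '[{"dx":0,"dy":0,"dz":0,"rx":0,"ry":0,"rz":0,"gripper":-1}]'>/dev/null; python3 -c "from h import *;st()"
```

```text
5.87 [ 0.4988 -0.0345  0.1113] [[-0.001, -1.0, 0.002], [0.004, -0.002, -1.0]] [-3.5  0.2  5.2] 0.0166
5.95 [ 0.499  -0.0345  0.1119] [[-0.001, -1.0, 0.002], [0.004, -0.002, -1.0]] [-2.  -0.7  3. ] 0.0167
```

Button bottomed out (50 N spike, then 5.2 N held). Now returning the stylus.

```bash
python3 -m inch '[{"dx":0,"dy":-1,"dz":-0.1,"rx":0,"ry":0,"rz":0,"gripper":-1},{"dx":0,"dy":-2.5,"dz":0,"rx":0,"ry":0,"rz":0,"gripper":-1},{"dx":0,"dy":-1.5,"dz":0,"rx":0,"ry":0,"rz":0,"gripper":-1},{"dx":3.5,"dy":0,"dz":0,"rx":0,"ry":0,"rz":0,"gripper":-1},{"dx":3.5,"dy":0,"dz":0,"rx":0,"ry":0,"rz":0,"gripper":-1},{"dx":3.5,"dy":0,"dz":0,"rx":0,"ry":0,"rz":0,"gripper":-1},{"dx":3.5,"dy":0,"dz":0,"rx":0,"ry":0,"rz":0,"gripper":-1},{"dx":3.5,"dy":0,"dz":0,"rx":0,"ry":0,"rz":0,"gripper":-1},{"dx":3.5,"dy":0,"dz":0,"rx":0,"ry":0,"rz":0,"gripper":-1}]'>/dev/null; python3 -c "from h import *;st()"
```

```text
6.7 [ 0.4982 -0.2447  0.1687] [[0.012, -1.0, 0.001], [0.007, -0.0, -1.0]] [ 0.3 -0.3 -0.1] 0.0164
```

```bash
python3 -m inch '[{"dx":3.5,"dy":0,"dz":0.4,"rx":-0.3,"ry":0.6,"rz":0,"gripper":-1},{"dx":3.5,"dy":0,"dz":0.3,"rx":0,"ry":0,"rz":0,"gripper":-1},{"dx":3,"dy":0.5,"dz":0.2,"rx":0,"ry":0,"rz":0,"gripper":-1},{"dx":1.5,"dy":0.5,"dz":0,"rx":0,"ry":0,"rz":0,"gripper":-1},{"dx":0,"dy":0,"dz":0,"rx":0,"ry":0,"rz":0,"gripper":-1}]'>/dev/null; python3 -c "from h import *;st()"
```

```text
7.12 [ 0.5072 -0.3735  0.161 ] [[-0.004, -1.0, 0.006], [0.005, -0.006, -1.0]] [ 0.3  0.9 -1. ] 0.0164
```

```bash
python3 -m inch '[{"dx":-0.4,"dy":1,"dz":0,"rx":-0.2,"ry":-0.2,"rz":0.3,"gripper":-1},{"dx":0,"dy":1,"dz":0,"rx":0,"ry":0,"rz":0,"gripper":-1},{"dx":0,"dy":0.5,"dz":0,"rx":0,"ry":0,"rz":0,"gripper":-1}]'>/dev/null; python3 -c "from h import *;st()"
```

```text
7.37 [ 0.5071 -0.3673  0.135 ] [[-0.001, -1.0, -0.001], [0.001, 0.001, -1.0]] [-0.4  0.5  0. ] 0.0164
```

```bash
python3 -m inch '[{"dx":0.2,"dy":0.5,"dz":0.1,"rx":0,"ry":0,"rz":0,"gripper":-1},{"dx":0,"dy":0.4,"dz":0,"rx":0,"ry":0,"rz":0,"gripper":-1}]'>/dev/null
python3 - <<'E'
from h import *
st();p,d=manip.capture('scene')
cv2.imwrite('pics/c5.png',crop(p,150,150,220,230,7))
E
```

```text
7.53 [ 0.5074 -0.3653  0.1239] [[0.001, -1.0, -0.004], [-0.001, 0.004, -1.0]] [-0.5  0.3 -0.6] 0.0166
```

View pics/c5.png

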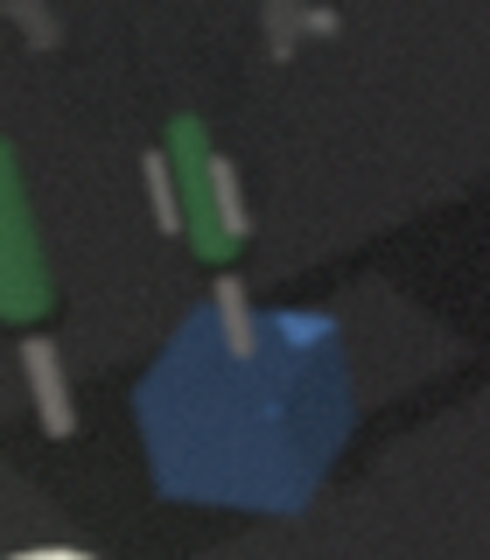

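The pin tip shows at (242,355). The stand is shaded, so the hole isn't visible.

```bash
python3 - <<'E'
from h import *
for z in(.055,.058,.061):print(ray('scene',150+242/7-.5,150+355/7-.5,z))
u,v=proj('scene',[.508,-.370,.055]);print((u-150+.5)*7,(v-150+.5)*7)
E
python3 -m inch '[{"dx":0.35,"dy":0,"dz":0,"rx":0,"ry":0,"rz":-0.2,"gripper":-1},{"dx":0,"dy":0,"dz":0,"rx":0,"ry":0,"rz":0,"gripper":-1}]'>/dev/null; python3 -c "from h import *;st()"
```

```text
[ 0.50497258 -0.36864017  0.055     ]
[ 0.50851382 -0.36702272  0.058     ]
[ 0.51205507 -0.36540527  0.061     ]
236.49575527413714 359.5510355361183
7.75 [ 0.5067 -0.3666  0.1223] [[0.003, -1.0, -0.003], [-0.004, 0.003, -1.0]] [ 0.2 -0.3  0.1] 0.0171
```

```bash
python3 -m inch '[{"dx":0.15,"dy":0.5,"dz":0.05,"rx":0,"ry":0,"rz":0,"gripper":-1},{"dx":0,"dy":0.5,"dz":0,"rx":0,"ry":0,"rz":0,"gripper":-1}]'>/dev/null; python3 -c "from h import *;st()"
```

```text
7.92 [ 0.5083 -0.3686  0.1134] [[0.004, -1.0, -0.001], [-0.002, 0.001, -1.0]] [ 0.3 -0.6 -0.2] 0.0165
```

No force with the tip below the mouth, so it is in the hole. Continuing down.

```bash
python3 -m inch '[{"dx":0.05,"dy":0.9,"dz":0,"rx":0,"ry":0.2,"rz":0,"gripper":-1},{"dx":0,"dy":0.9,"dz":0,"rx":0,"ry":0,"rz":0,"gripper":-1}]'>/dev/null; python3 -c "from h import *;st()"; python3 -m inch '[{"dx":0,"dy":0.6,"dz":0,"rx":0,"ry":0,"rz":0,"gripper":-1},{"dx":0,"dy":0.5,"dz":0,"rx":0,"ry":0,"rz":0,"gripper":-1}]'>/dev/null; python3 -c "from h import *;st()"
```

```text
8.08 [ 0.5092 -0.37    0.0953] [[-0.0, -1.0, 0.001], [0.001, -0.001, -1.0]] [-0.3 -0.1 -0.5] 0.0168
8.25 [ 0.5086 -0.3697  0.0818] [[-0.0, -1.0, 0.0], [-0.0, -0.0, -1.0]] [-0.6 -0.2 -0.2] 0.0168
```

```bash
python3 -m inch '[{"dx":0,"dy":0.4,"dz":0,"rx":0,"ry":0,"rz":0,"gripper":-1},{"dx":0,"dy":0.2,"dz":0,"rx":0,"ry":0,"rz":0,"gripper":-1}]'>/dev/null; python3 -c "from h import *;st()"; python3 -m inch '[{"dx":0,"dy":0,"dz":0,"rx":0,"ry":0,"rz":0,"gripper":0.3},{"dx":0,"dy":0,"dz":0,"rx":0,"ry":0,"rz":0,"gripper":0.3},{"dx":0,"dy":0,"dz":0,"rx":0,"ry":0,"rz":0,"gripper":0.3},{"dx":0,"dy":0,"dz":0,"rx":0,"ry":0,"rz":0,"gripper":0.3},{"dx":0,"dy":0,"dz":0,"rx":0,"ry":0,"rz":0,"gripper":0.3}]'>/dev/null; python3 -c "from h import *;st()"
```

```text
8.42 [ 0.508  -0.3693  0.0743] [[-0.001, -1.0, -0.001], [-0.002, 0.001, -1.0]] [-4.8  5.1 31.7] 0.0166
8.83 [ 0.5082 -0.3695  0.0741] [[-0.001, -1.0, -0.001], [-0.002, 0.001, -1.0]] [-0.  -0.6  0.8] 0.0555
```

Released. Lifting straight up, then checking.

```bash
python3 -m inch '[{"dx":0,"dy":-1.5,"dz":0,"rx":0,"ry":0,"rz":0,"gripper":0.3},{"dx":0,"dy":-2.5,"dz":0,"rx":0,"ry":0,"rz":0,"gripper":0.3},{"dx":0,"dy":-3,"dz":0,"rx":0,"ry":0,"rz":0,"gripper":0.3},{"dx":0,"dy":-3,"dz":0,"rx":0,"ry":0,"rz":0,"gripper":0.3},{"dx":0,"dy":-2,"dz":0,"rx":0,"ry":0,"rz":0,"gripper":0.3},{"dx":0,"dy":0,"dz":0,"rx":0,"ry":0,"rz":0,"gripper":0.3}]'>/dev/null
python3 - <<'E'
from h import *
st();p,d=manip.capture('scene');s=np.load('pics/scene0.npz')['p']
a=p[175:225,165:205].astype(int);b=s[175:225,165:205].astype(int)
for q in(a,b):
    g=(q[...,1]>q[...,0]*1.4)&(q[...,1]>q[...,2]*1.3)&(q[...,1]>50);v,u=np.nonzero(g);print(g.sum(),u.mean()+165,v.mean()+175,u.min()+165,v.min()+175,u.max()+165,v.max()+175)
E
```

```text
9.33 [ 0.5068 -0.3684  0.1964] [[-0.001, -1.0, -0.006], [-0.006, 0.006, -1.0]] [ 1.  -0.2  1.4] 0.0557
135 180.78518518518518 190.51851851851853 176 181 185 201
136 180.61029411764707 189.3014705882353 175 180 185 201
```

Stylus silhouette matches the starting one, so it stands in its stand. Going to the bar.

```bash
python3 -m inch '[{"dx":-3.8,"dy":0,"dz":-0.3,"rx":0,"ry":0,"rz":0,"gripper":0.3},{"dx":-3.8,"dy":0,"dz":-0.3,"rx":0,"ry":0,"rz":0,"gripper":0.3},{"dx":-3.8,"dy":0,"dz":-0.3,"rx":0,"ry":0,"rz":0,"gripper":0.3},{"dx":-3.8,"dy":0,"dz":-0.3,"rx":0,"ry":0,"rz":0,"gripper":0.3},{"dx":-3.8,"dy":0,"dz":-0.3,"rx":0,"ry":0,"rz":0,"gripper":0.3},{"dx":-3.8,"dy":0,"dz":-0.3,"rx":0,"ry":0,"rz":0,"gripper":0.3},{"dx":-3.8,"dy":0,"dz":-0.3,"rx":0,"ry":0,"rz":0,"gripper":0.3},{"dx":-3.8,"dy":0,"dz":-0.3,"rx":0,"ry":0,"rz":0,"gripper":0.3},{"dx":-3.8,"dy":0,"dz":-0.3,"rx":0,"ry":0,"rz":0,"gripper":0.3},{"dx":-3.8,"dy":0,"dz":-0.3,"rx":0,"ry":0,"rz":0,"gripper":0.3}]'>/dev/null; python3 -c "from h import *;st()"
```

```text
10.22 [0.4709 0.0199 0.1856] [[-0.014, -1.0, -0.006], [-0.017, 0.006, -1.0]] [0.5 0.3 0.4] 0.0555
```

```bash
python3 -m inch '[{"dx":-3.5,"dy":0,"dz":-0.2,"rx":0.5,"ry":-0.4,"rz":-0.3,"gripper":0.3},{"dx":-3,"dy":0.5,"dz":-0.2,"rx":0.4,"ry":-0.4,"rz":0,"gripper":0.3},{"dx":-2,"dy":0.5,"dz":-0.2,"rx":0,"ry":0,"rz":0,"gripper":0.3},{"dx":-0.5,"dy":0.5,"dz":0,"rx":0,"ry":0,"rz":0,"gripper":0.3},{"dx":0,"dy":0,"dz":0,"rx":0,"ry":0,"rz":0,"gripper":0.3}]'>/dev/null; python3 -c "from h import *;st()"
```

```text
10.63 [0.4583 0.1208 0.165 ] [[0.008, -1.0, -0.002], [-0.01, 0.002, -1.0]] [-0.6  0.3  0.1] 0.0559
```

```bash
python3 -m inch '[{"dx":0,"dy":1.5,"dz":0.3,"rx":0.4,"ry":0.4,"rz":0,"gripper":0.3},{"dx":0,"dy":1.5,"dz":0,"rx":0,"ry":0,"rz":0,"gripper":0.3},{"dx":0,"dy":0.5,"dz":0,"rx":0,"ry":0,"rz":0,"gripper":0.3}]'>/dev/null; python3 -c "from h import *;st()"
```

```text
10.88 [0.4613 0.1191 0.1283] [[0.002, -1.0, -0.001], [-0.002, 0.001, -1.0]] [-1.1 -0.2 -0.6] 0.0554
```

```bash
python3 -m inch '[{"dx":-0.2,"dy":1.5,"dz":0,"rx":0,"ry":0,"rz":0,"gripper":0.3},{"dx":0,"dy":1.5,"dz":0,"rx":0,"ry":0,"rz":0,"gripper":0.3},{"dx":0,"dy":0.8,"dz":0,"rx":0,"ry":0,"rz":0,"gripper":0.3},{"dx":0,"dy":0.2,"dz":0,"rx":0,"ry":0,"rz":0,"gripper":0.3}]'>/dev/null; python3 -c "from h import *;st()"
```

```text
11.22 [0.4613 0.1167 0.0857] [[-0.002, -1.0, 0.001], [-0.005, -0.001, -1.0]] [-0.3  0.4  0.7] 0.0553
```

```bash
python3 -m inch '[{"dx":-0.4,"dy":0.2,"dz":0,"rx":0,"ry":0,"rz":0,"gripper":0.3},{"dx":0,"dy":0,"dz":0,"rx":0,"ry":0,"rz":0,"gripper":0}]'>/dev/null; python3 -c "from h import *;st()"; python3 -m inch '[{"dx":0,"dy":0,"dz":0,"rx":0,"ry":0,"rz":0,"gripper":-1},{"dx":0,"dy":0,"dz":0,"rx":0,"ry":0,"rz":0,"gripper":-1},{"dx":0,"dy":0,"dz":0,"rx":0,"ry":0,"rz":0,"gripper":-1},{"dx":0,"dy":0,"dz":0,"rx":0,"ry":0,"rz":0,"gripper":-1},{"dx":0,"dy":0,"dz":0,"rx":0,"ry":0,"rz":0,"gripper":-1}]'>/dev/null; python3 -c "from h import *;st()"
```

```text
11.38 [0.4612 0.1196 0.0832] [[-0.004, -1.0, 0.001], [-0.007, -0.001, -1.0]] [-0.1 -0.9 -0.2] 0.0451
11.8 [0.4621 0.1221 0.0846] [[-0.004, -1.0, -0.003], [-0.004, 0.003, -1.0]] [ 2.  -2.7 -7.9] 0.0131
```

Bar gripped. Drawing the leg out.

```bash
python3 -m inch '[{"dx":-1.2,"dy":0.1,"dz":0,"rx":0,"ry":0,"rz":0,"gripper":-1},{"dx":-1.2,"dy":0.1,"dz":0,"rx":0,"ry":0,"rz":0,"gripper":-1},{"dx":-1.2,"dy":0.1,"dz":0,"rx":0,"ry":0,"rz":0,"gripper":-1},{"dx":-1.2,"dy":0.1,"dz":0,"rx":0,"ry":0,"rz":0,"gripper":-1}]'>/dev/null; python3 -c "from h import *;st()"
```

```text
12.13 [0.462  0.1661 0.0845] [[-0.002, -1.0, 0.005], [-0.004, -0.005, -1.0]] [-1.7 -7.8  7.3] 0.013
```

```bash
python3 -m inch '[{"dx":-1.1,"dy":0,"dz":0,"rx":0,"ry":0,"rz":0.3,"gripper":-1},{"dx":-0.1,"dy":0,"dz":0,"rx":0,"ry":0,"rz":0,"gripper":-1}]'>/dev/null
python3 - <<'E'
from h import *
st()
t,_=manip.capture('top');p,_=manip.capture('scene');st()
np.savez('pics/m1.npz',t=t,p=p)
cv2.imwrite('pics/c6.png',np.vstack([crop(p,330,170,410,250,7)[:,:],])) if 0 else cv2.imwrite('pics/c6.png',np.hstack([crop(p,345,180,405,250,8)[:, :400],crop(t,235,170,285,240,8)[:, :400]]))
E
```

```text
12.3 [0.462  0.1777 0.0846] [[0.0, -1.0, 0.003], [-0.003, -0.003, -1.0]] [ 2.9 -5.  -8.7] 0.0132
12.4 [0.462  0.1769 0.0846] [[0.0, -1.0, 0.003], [-0.004, -0.003, -1.0]] [ 2.2 -4.8 -6.6] 0.013
```

View pics/c6.png

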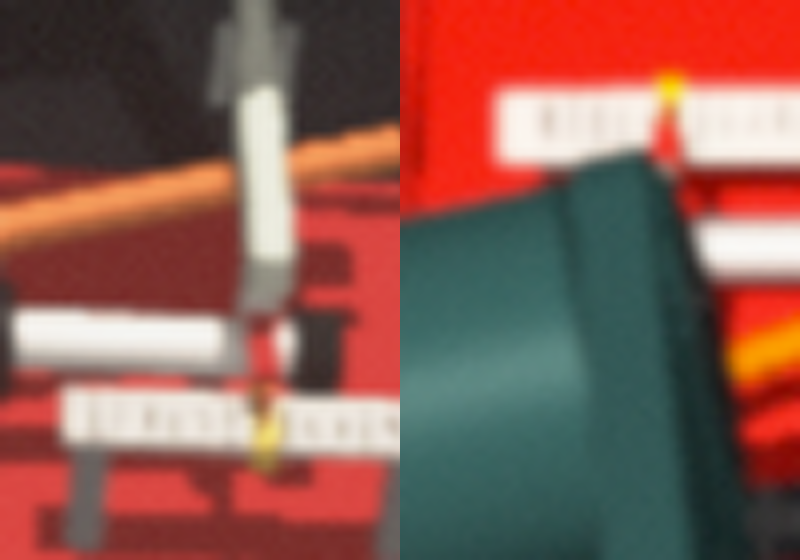

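The crop shows, in the scene half, the pointer tip at (261,395) and the mark at (266,440). In the top half the pointer tip is at (668,115) and the mark at (671,88), so they are nearly aligned.

```bash
python3 - <<'E'
from h import *
R=lambda n,x,y,u,v,z:ray(n,u+x/8-.5,v+y/8-.5,z).round(4)
for z in(.063,.066):print(R('scene',261,395,345,180,z),R('scene',266,440,345,180,z),R('top',268,115,235,170,z),R('top',271,88,235,170,z))
d=np.load('pics/m1.npz')
for n,k,sl in(('scene','p',(205,248,355,400)),('top','t',(170,195,300-50,290))):
    q=d[k][sl[0]:sl[1],sl[2]:sl[3]].astype(float);r,g,b=q[...,0],q[...,1],q[...,2]
    w=np.clip(np.minimum(r,g)-b-40,0,None);v,u=np.mgrid[:q.shape[0],:q.shape[1]];U=(u*w).sum()/w.sum()+sl[2];V=(v*w).sum()/w.sum()+sl[0];print(n,U,V,ray(n,U,V,.064))
E
python3 -c "from h import *;st()"
```

```text
[0.5956 0.1775 0.063 ] [0.6171 0.1781 0.063 ] [0.6132 0.1789 0.063 ] [0.6227 0.178  0.063 ]
[0.5988 0.1771 0.066 ] [0.6202 0.1777 0.066 ] [0.6125 0.1785 0.066 ] [0.622  0.1776 0.066 ]
scene 371.95454545454544 225.52511961722487 [0.58443379 0.16411944 0.064     ]
top 268.3470031545741 180.42902208201892 [0.6226895  0.17798123 0.064     ]
12.4 [0.462  0.1769 0.0846] [[0.0, -1.0, 0.003], [-0.004, -0.003, -1.0]] [ 2.2 -4.8 -6.6] 0.013
```

Pointer is within about 1 mm of the mark at TCP y = 0.177. Holding for step 3.

```bash
python3 -m inch '[{"dx":0,"dy":0.1,"dz":0,"rx":0,"ry":0,"rz":0,"gripper":-1},{"dx":0,"dy":0.05,"dz":0,"rx":0,"ry":0,"rz":0,"gripper":-1},{"dx":0,"dy":0,"dz":0,"rx":0,"ry":0,"rz":0,"gripper":-1},{"dx":0,"dy":0,"dz":0,"rx":0,"ry":0,"rz":0,"gripper":-1}]'>/dev/null; python3 -c "from h import *;st()"
```

```text
12.73 [0.462  0.1734 0.0846] [[0.0, -1.0, 0.007], [-0.003, -0.007, -1.0]] [ 0.9 -5.3 -5.4] 0.0127
```

```bash
python3 -m inch '[{"dx":-0.4,"dy":0.05,"dz":0,"rx":0,"ry":0,"rz":0.3,"gripper":-1},{"dx":-0.1,"dy":0.05,"dz":0,"rx":0,"ry":0,"rz":0.1,"gripper":-1},{"dx":-0.1,"dy":0.05,"dz":0,"rx":0,"ry":0,"rz":0.05,"gripper":-1},{"dx":-0.1,"dy":0.05,"dz":0,"rx":0,"ry":0,"rz":0.05,"gripper":-1},{"dx":-0.1,"dy":0.05,"dz":0,"rx":0,"ry":0,"rz":0.05,"gripper":-1}]'>/dev/null; python3 -c "from h import *;st()"
```

```text
13.15 [0.462  0.1766 0.0845] [[0.0, -1.0, 0.003], [-0.003, -0.003, -1.0]] [-1.1 -5.1  3.4] 0.0129
```

Steady hold (dx −0.1 per row balances the spring). Now sliding along the bar.

```bash
python3 -m inch '[{"dx":-0.1,"dy":0.05,"dz":0.5,"rx":0,"ry":0,"rz":0.05,"gripper":-1},{"dx":-0.1,"dy":0.05,"dz":0.5,"rx":0,"ry":0,"rz":0.05,"gripper":-1}]'>/dev/null; python3 -c "from h import *;st()";python3 -m inch '[{"dx":-0.1,"dy":0.05,"dz":0.7,"rx":0,"ry":0,"rz":0.05,"gripper":-1},{"dx":-0.1,"dy":0.05,"dz":0.7,"rx":0,"ry":0,"rz":0.05,"gripper":-1}]'>/dev/null; python3 -c "from h import *;st()"
```

```text
13.32 [0.4622 0.1758 0.0841] [[-0.0, -1.0, 0.005], [-0.021, -0.005, -1.0]] [-12.9  -4.2  16.8] 0.0133
13.48 [0.4627 0.1748 0.0834] [[0.0, -1.0, 0.008], [-0.045, -0.008, -0.999]] [-15.4  -6.1  20.2] 0.0131
```

```bash
python3 -m inch '[{"dx":-0.3,"dy":0,"dz":1.0,"rx":2.0,"ry":0,"rz":0.4,"gripper":-1},{"dx":-0.2,"dy":0,"dz":1.0,"rx":1.5,"ry":0,"rz":0.2,"gripper":-1}]'>/dev/null; python3 -c "from h import *;st()"
```

```text
13.65 [0.466  0.176  0.0821] [[-0.0, -1.0, 0.004], [-0.015, -0.004, -1.0]] [-18.8  -5.1  20.5] 0.0135
```

```bash
python3 -m inch '[{"dx":-0.2,"dy":-0.1,"dz":1.2,"rx":1.5,"ry":0,"rz":0.2,"gripper":-1},{"dx":-0.15,"dy":-0.1,"dz":1.2,"rx":1.3,"ry":0,"rz":0.1,"gripper":-1}]'>/dev/null; python3 -c "from h import *;st()"
```

```text
13.82 [0.4674 0.175  0.0816] [[-0.0, -1.0, 0.007], [-0.006, -0.007, -1.0]] [-26.3  -5.8  28.3] 0.0132
```

```bash
python3 -m inch '[{"dx":-0.25,"dy":-0.6,"dz":1.3,"rx":0.6,"ry":0,"rz":0.3,"gripper":-1},{"dx":-0.2,"dy":-0.6,"dz":1.3,"rx":0.6,"ry":0,"rz":0.2,"gripper":-1}]'>/dev/null; python3 -c "from h import *;st()"
```

```text
13.98 [0.4692 0.1742 0.0856] [[0.001, -1.0, 0.008], [-0.028, -0.008, -1.0]] [-11.9  -4.5 -29. ] 0.013
```

```bash
python3 -m inch '[{"dx":-0.45,"dy":-0.2,"dz":1.8,"rx":2.2,"ry":0,"rz":0.4,"gripper":-1},{"dx":-0.3,"dy":-0.3,"dz":1.8,"rx":1.2,"ry":0,"rz":0.2,"gripper":-1}]'>/dev/null; python3 -c "from h import *;st()"
```

```text
14.15 [0.4748 0.1758 0.0836] [[0.0, -1.0, 0.008], [-0.025, -0.008, -1.0]] [-29.5  -5.8  10.3] 0.0129
```

```bash
python3 -m inch '[{"dx":-0.3,"dy":-0.2,"dz":1.8,"rx":2.0,"ry":0,"rz":0.4,"gripper":-1},{"dx":-0.25,"dy":-0.3,"dz":1.8,"rx":1.6,"ry":0,"rz":0.2,"gripper":-1},{"dx":-0.2,"dy":-0.3,"dz":1.8,"rx":1.6,"ry":0,"rz":0.2,"gripper":-1}]'>/dev/null; python3 -c "from h import *;st()"
```

```text
14.4 [0.4805 0.1748 0.0819] [[-0.0, -1.0, 0.01], [-0.023, -0.01, -1.0]] [-32.5  -4.5  17.4] 0.0131
```

```bash
python3 -m inch '[{"dx":-0.5,"dy":-0.4,"dz":1.9,"rx":2.0,"ry":0,"rz":0.6,"gripper":-1},{"dx":-0.35,"dy":-0.4,"dz":1.9,"rx":1.8,"ry":0,"rz":0.3,"gripper":-1},{"dx":-0.3,"dy":-0.4,"dz":1.9,"rx":1.8,"ry":0,"rz":0.3,"gripper":-1}]'>/dev/null; python3 -c "from h import *;st()"
```

```text
14.65 [0.4868 0.177  0.0814] [[0.0, -1.0, 0.007], [-0.019, -0.007, -1.0]] [-27.   -5.8   5.7] 0.0131
```

```bash
python3 -m inch '[{"dx":-0.3,"dy":-0.4,"dz":1.9,"rx":2.0,"ry":0,"rz":0.4,"gripper":-1},{"dx":-0.3,"dy":-0.4,"dz":1.9,"rx":1.8,"ry":0,"rz":0.3,"gripper":-1},{"dx":-0.3,"dy":-0.4,"dz":1.9,"rx":1.8,"ry":0,"rz":0.3,"gripper":-1}]'>/dev/null; python3 -c "from h import *;st()"
```

```text
14.9 [0.4936 0.177  0.0808] [[0.001, -1.0, 0.007], [-0.013, -0.007, -1.0]] [-29.2  -5.4   6.6] 0.0131
```

```bash
python3 -m inch '[{"dx":-0.3,"dy":-0.5,"dz":1.9,"rx":1.8,"ry":0,"rz":0.4,"gripper":-1},{"dx":-0.3,"dy":-0.5,"dz":1.9,"rx":1.6,"ry":0,"rz":0.3,"gripper":-1},{"dx":-0.3,"dy":-0.5,"dz":1.9,"rx":1.6,"ry":0,"rz":0.3,"gripper":-1},{"dx":-0.3,"dy":-0.5,"dz":1.9,"rx":1.6,"ry":0,"rz":0.3,"gripper":-1}]'>/dev/null; python3 -c "from h import *;st()"
```

```text
15.23 [0.4971 0.1766 0.0809] [[0.001, -1.0, 0.008], [-0.032, -0.008, -0.999]] [-27.2  -5.6   1.3] 0.0128
```

```bash
python3 -m inch '[{"dx":-0.35,"dy":-0.5,"dz":2.3,"rx":3,"ry":0,"rz":0.4,"gripper":-1},{"dx":-0.35,"dy":-0.5,"dz":2.3,"rx":2.4,"ry":0,"rz":0.3,"gripper":-1},{"dx":-0.3,"dy":-0.5,"dz":2.3,"rx":2.2,"ry":0,"rz":0.3,"gripper":-1}]'>/dev/null; python3 -c "from h import *;st()"
```

```text
15.48 [0.5095 0.177  0.0801] [[0.001, -1.0, 0.009], [-0.004, -0.009, -1.0]] [-32.4  -4.5   3.8] 0.013
```

```bash
python3 -m inch '[{"dx":-0.3,"dy":-0.5,"dz":2.1,"rx":2,"ry":0,"rz":0.4,"gripper":-1},{"dx":-0.3,"dy":-0.5,"dz":2.1,"rx":2,"ry":0,"rz":0.3,"gripper":-1},{"dx":-0.3,"dy":-0.5,"dz":2.1,"rx":2,"ry":0,"rz":0.3,"gripper":-1}]'>/dev/null; python3 -c "from h import *;st()"
```

```text
15.73 [0.5177 0.177  0.08  ] [[0.001, -1.0, 0.01], [-0.001, -0.01, -1.0]] [-29.4  -5.    2.7] 0.0129
```

```bash
python3 -m inch '[{"dx":-0.3,"dy":-0.5,"dz":2.1,"rx":1.8,"ry":0,"rz":0.4,"gripper":-1},{"dx":-0.3,"dy":-0.5,"dz":2.1,"rx":1.8,"ry":0,"rz":0.3,"gripper":-1},{"dx":-0.3,"dy":-0.5,"dz":2.1,"rx":1.8,"ry":0,"rz":0.3,"gripper":-1}]'>/dev/null; python3 -c "from h import *;st()"
```

```text
15.98 [0.5257 0.177  0.0798] [[0.002, -1.0, 0.01], [-0.009, -0.01, -1.0]] [-30.1  -5.3   2.1] 0.0133
```

```bash
python3 -m inch '[{"dx":-0.3,"dy":-0.5,"dz":2.1,"rx":2,"ry":0,"rz":0.4,"gripper":-1},{"dx":-0.3,"dy":-0.5,"dz":2.0,"rx":1.8,"ry":0,"rz":0.3,"gripper":-1}]'>/dev/null; python3 -c "from h import *;st()"; python3 -m inch '[{"dx":-0.3,"dy":-0.5,"dz":2.0,"rx":1.8,"ry":0,"rz":0.4,"gripper":-1}]'>/dev/null; python3 -c "from h import *;st()"
```

```text
16.15 [0.5311 0.1773 0.0797] [[0.002, -1.0, 0.009], [-0.009, -0.009, -1.0]] [-28.7  -5.2   1.6] 0.0135
16.23 [0.5324 0.1774 0.0796] [[0.002, -1.0, 0.008], [-0.013, -0.008, -1.0]] [-37.1  -5.2  12.8] 0.0132
```

Force rose to 37 N at x = 0.532, where the stop is expected. Checking by picture.

```bash
python3 -m inch '[{"dx":-0.2,"dy":-0.4,"dz":1.4,"rx":1.4,"ry":0,"rz":0.2,"gripper":-1}]'>/dev/null
python3 - <<'E'
from h import *
st()
t,_=manip.capture('top');p,_=manip.capture('scene');st()
cv2.imwrite('pics/c7.png',np.hstack([crop(p,330,180,420,250,7)[:, :],crop(t,235,170,258,240,7)[:, :]]))
E
```

```text
16.32 [0.5322 0.1773 0.0796] [[0.001, -1.0, 0.008], [-0.015, -0.008, -1.0]] [-15.9  -3.    0. ] 0.0131
16.42 [0.5323 0.1773 0.0796] [[0.001, -1.0, 0.008], [-0.015, -0.008, -1.0]] [-24.   -3.6   2.2] 0.013
```

View pics/c7.png

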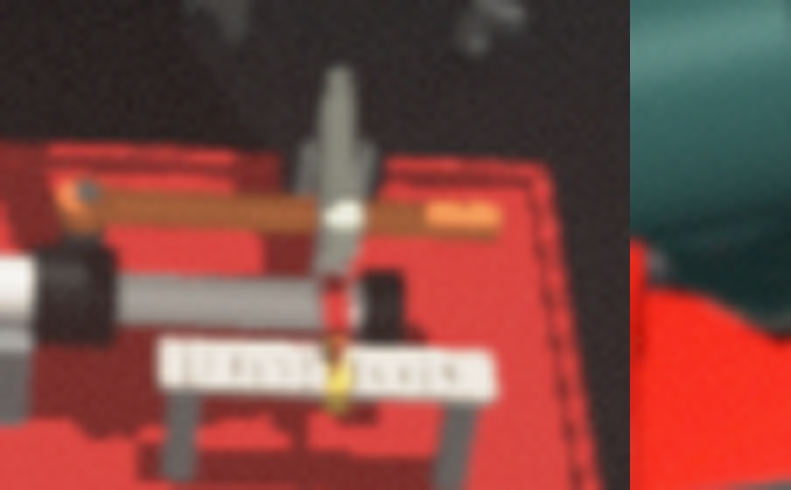

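The picture shows the lever lying parallel to the leg and ruler (pin (88,190), tip (497,213)), with the pointer tip at (335,348) above the mark at (340,385). I'll quantify this and hold.

```bash
python3 -m inch '[{"dx":-0.2,"dy":-0.3,"dz":1.2,"rx":1.2,"ry":0,"rz":0.2,"gripper":-1},{"dx":-0.2,"dy":-0.3,"dz":1.2,"rx":1.2,"ry":0,"rz":0.2,"gripper":-1},{"dx":-0.2,"dy":-0.3,"dz":1.2,"rx":1.2,"ry":0,"rz":0.2,"gripper":-1}]'>/dev/null
python3 - <<'E'
from h import *
R=lambda x,y,z:ray('scene',330+x/7-.5,180+y/7-.5,z).round(4)
a,b=R(88,190,.092),R(497,207,.092);print('pin,tip',a,b,np.arctan2(a[0]-b[0],b[1]-a[1]))
print('ptr,mark',R(335,348,.063),R(340,385,.063))
st()
for i in range(6): manip.capture('scene')
st()
E
```

```text
pin,tip [0.545  0.0821 0.092 ] [0.5439 0.2403 0.092 ] 0.006953111714053533
ptr,mark [0.5968 0.1781 0.063 ] [0.617 0.179 0.063]
16.67 [0.5322 0.1773 0.0796] [[0.001, -1.0, 0.009], [-0.019, -0.009, -1.0]] [-21.2  -4.4   3.6] 0.0132
16.97 [0.5322 0.1773 0.0796] [[0.001, -1.0, 0.009], [-0.019, -0.009, -1.0]] [-22.3  -4.5   4.2] 0.0131
```

Lever angle is about 0.007 rad, the pointer is within 1 mm of the mark, and the pose is steady. Handing in.

```bash
python3 -c "
from h import *
print(manip.finish_job());st()"
```

```text
the job is handed in; nothing more can be done
None
the job is handed in; nothing more can be done
```

The job is handed in at about 17 s of the 64 s allowed; no verdict was reported. The arm is still holding the white bar at the mark.

- **Zero button:** I pressed it with the green stylus, with the leg home. The force peaked at 51 N when the button bottomed out, then fell to 5 N. That was harder than needed, and the limit for the arm or gripper body pressing on something is 40 N. The press went through the held stylus, so I don't expect it to count.
- **Stylus:** It is back in its blue stand. After release, its outline in the scene camera matched the starting picture to about 1 pixel.
- **Leg and lever:** I drew the leg to the mark, held it there, and slid along the bar until the lever met its stop.
    - **Drag:** It was 25–35 N, more than the stated 10–15 N, because the grip force is fixed at 60 N.
    - **Drift:** Before the slide, while I was holding the leg at the mark, the tool slipped about 3.5 mm along y. It was about 3 mm off again early in the slide. I corrected both well before the lever shut.

**Last checks:**
- The lever measured about 0.007 rad, so it is shut.
- The pointer was within about 1 mm of the mark by the scene camera. The arm hid both from the top camera by then; when the leg first reached the mark, the two cameras disagreed by about 1.5 mm.
- The hold was steady over 0.3 s at TCP y = 0.1773 m, with the bar still gripped.
- I did not re-check the jar, lamp or marker. No move went near them.

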